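Pack the staples under the caddy's cantilever tray

TASK

Swing the top tray of the grey steel caddy up and over to the left on its side arms until it rests fully open. Set the card box of staples down flat on the floor of the compartment underneath (do not drop it in or push the ink pad about), then swing the tray back and lower it gently until it is fully closed; guide the tray the whole way, never letting it fall open or shut.

Things in the scene. Friction and masses are not known exactly. Their poses are not given: they have to be found in the camera images.
- caddy: Grey steel caddy, fixed, yaw up to 0.3 rad. Origin: centre of its underside, z up. Base: open box 180 (x) x 150 (y) x 50 mm high, walls and floor 3 mm: one compartment 174 x 144 mm, 47 mm deep. Closed, a tray 180 x 150 x 25 mm covers it (tray underside at z 50, rim at z 75 mm). Flat steel arms outside both end walls (x = +-92 to 96 mm) carry the tray.
- tray_handle (a point): Centre of the black handle bar over the middle of the tray (closed: x 0, y 0, z 97 mm in the caddy's frame; axes as the caddy's). Bar 88 mm along x, 12 mm thick along y, 16 mm high, on a 4 mm web down to the tray floor 45 mm below this point. Grip it across y; free space for fingers on each side: 88 mm (x) by 67 mm (y), between two 18 mm high dividers.
- tray_swing (a joint): Arm angle q (rad): 0 closed (start), 2.094 fully open at a stop. Parallel arms 95 mm long keep the tray level; in the caddy's frame it moves by y = 95 mm*(sin(q-1.047)+0.866), z = 95 mm*(cos(q-1.047)-0.5): open is 165 mm to +y (left) at the closed height, midway 47.5 mm higher. No latch. Tray 0.3 kg; it falls shut below q = 1.05, open above, and stays at either end.
- staples_box: Closed orange card box of staples, 47 (x) x 86 (y) x 27 mm high, 0.11 kg, lying flat on the counter on the robot's left, long side roughly along y. Origin: centre of its underside, z up. To be packed.
- ink_pad: Closed flat blue and black ink pad, 65 (x) x 98 (y) x 18 mm high, on the counter near the staples; the two may have changed places. Origin: centre of its underside, z up. A bystander: leave it where it is.

How it is judged:
By the outcome, as a careful person would: the job done as asked, in the order asked, and still so for the second after the job is handed in, with the robot touching nothing.
It also fails if it takes over 72 s, if anything falls off the work surface, if the arm or the gripper's body presses on something with over 40 N, if the wrist force passes 120 N, or if a joint passes its speed limit or range.

ROBOT

A 6-joint arm with a two-finger parallel gripper is mounted at the origin on a cart in front of the work surface, level with it; the furniture and walls round the work are solid. World frame = base frame: x ahead of the robot, y to its left, z up, the work surface at z = 0. Lengths are in mm, angles in rad, forces in N, time in s.
With the tool pointing down it reaches from about 300 to 750 mm from the base axis. Payload 8.5 kg.
Tool frame: the origin (TCP) lies on the mounting face of the last link; the fingertips stand 166 mm ahead of it and the grasp point (between the pads) lies 147 mm ahead of it (r.pinch_z is the distance from the TCP to the grasp point, in mm); z points along the fingers, y is the line along which they close (so a half turn about z gives the same grasp; the last joint's range is limited). The gripper opens to 88 mm and grips with 3 to 60 N. Pads are 18 mm wide; open, the fingers measure 123 mm over their backs; the gripper's body (75 mm by 187 mm) begins 45 mm behind the grasp point.
Start: joints at [0.914, 0.381, 1.297, -0, 1.464, -0.215], TCP at [235.152, 497.177, 404.748] pointing down, gripper open.
Joint ranges: [-3.11, 3.11], [-0.89, 2.33], [0.22, 2.48], [-1.42, 4.56], [0.17, 2.85], [-2.88, 2.88]. Speed limits (rad/s): [2.39, 2.39, 3.14, 3.14, 3.14, 3.14].

INTERFACE

Orientations are given as a rotation vector (axis times angle).
In Python, from cell import monitor, cams, job, r gives the robot as it stands.
- The arm moves only by the tool apply_moves, never from a script. Its arguments are lists of equal length, an entry for each row: "claw": the opening in per cent of the stroke, from 0 (shut) to 100 (fully open); "linear": the shift along the tool's x, y, z in mm, a list of three; "delta_rot": the turn, a rotation vector about the tool's x, y, z in degrees, a list of three. A call has 1 to 8 rows; each row shifts and turns the commanded pose from where the row before left it, along the tool's axes as they then stand; what a row does not reach is not made up. A row lasts 1/12 s, in which the tool goes at most 41.7 mm and 7.16 degrees, less where a joint would pass 70% of its speed; a pose out of reach is approached as far as the arm can. A call with a gripper value outside its range is refused whole. The fingers move at their own pace and stop on an object; the grip force is fixed at half the most. Time passes only in rows, so rows that do not move let the fingers close. It gives the time, the measured TCP pose, the force, the opening and the grip force at its end, in the units of the state.
- monitor.state(): the state, without advancing time (a new reading comes with each control period).
- cams.snapshot(name): name is "scene" or "top" or "wrist"; returns a dict with "img" (400x640x3 uint8, red, green, blue), "fx", "fy", "cx", "cy" (pixels), "rvec" (rotation vector, rad) and "tvec" (3), from world to camera coordinates, as OpenCV has them; the wrist camera has in their place "T_tool_cam" (4x4, takes a point from camera to tool coordinates, whose origin is the TCP and whose axes are the flange's). Camera axes: x right, y down, z forward; pixel columns grow to the right and rows downward; lengths in mm; the calibration is good to about 2 mm. The wrist camera is an equidistant fisheye: a pixel r from the principal point sees the ray r / f radians off the axis. A picture is of the moment at which its call begins: read the wrist's pose just before it. There is no depth.
- job.sign_off(): hands the job in; it is judged then, once.
The state is a dict: "time": time; "q": joint angles; "joint_vel": joint speeds; "joint_torque": joint torques, N m; "eef_pos": TCP position; "tcp_rot": TCP orientation; "force": force on the tool from outside, world axes, zero at the start; "moment": the same for the moment, N m; "width": finger opening in mm; "finger_force": force on a finger pad.
Only numpy, scipy, OpenCV 4.12 (cv2) and the standard library are available. Lean on these libraries where they do the work, as an engineer would, in place of code of your own. Each camera call takes 0.05 s, during which the arm holds its last target. There are 200 camera calls.

## Working session

There is one attempt and no reset: what is moved stays moved. The work goes in short steps, Python scripts to look and compute and a tool call to move; the robot and the scene stay as the last step left them, time stands still between calls to the robot, and variables do not carry over. Pictures are saved under pics/ and viewed, at most 10 in all, crops included, and the job is handed in when it is done.

Besides the shell and the picture viewer there is one more tool, called after "Emit:" as name(argument=value, ...), one argument or row to a line, values as JSON. apply_moves: Moves the arm, as the interface text tells. Its arguments: {"type":"object","properties":{"claw":{"type":"array","items":{"type":"number"}},"linear":{"type":"array","items":{"type":"array","items":{"type":"number"}}},"delta_rot":{"type":"array","items":{"type":"array","items":{"type":"number"}}}},"required":["claw","linear","delta_rot"]}

```bash
ls; mkdir -p pics; python3 - <<'E'
from cell import monitor,cams,job,r
import cv2
print(monitor.state())
for n in("top","scene"):
    s=cams.snapshot(n); cv2.imwrite(f"pics/{n}0.png",s["img"][:,:,::-1]); s.pop("img"); print(n,s)
E
```

```text
pics
{'time': 0.0, 'q': array([ 9.13697443e-01,  3.81184647e-01,  1.29825773e+00,  1.01308014e-05,
        1.46359969e+00, -2.15291271e-01]), 'joint_vel': array([ 0.00027817, -0.00033774, -0.00119096, -0.00102024, -0.0008494 ,
        0.00113619]), 'joint_torque': array([ 2.25324809e-03, -4.37937176e+01, -2.24559903e+01,  7.14413146e-02,
        3.52085440e-02, -1.38891041e-04]), 'eef_pos': array([235.1330238 , 497.15196379, 404.1447171 ]), 'tcp_rot': array([-6.88224603e-01, -3.06464394e+00,  2.05644933e-03]), 'force': array([-0.52394322, -0.67627791,  0.3210859 ]), 'moment': array([-0.01836001, -0.01539937, -0.01045653]), 'finger_force': 0.0, 'width': 88.06988413804574}
top {'fx': 411.95645240627823, 'fy': 411.95645240627823, 'cx': 324.09713801671035, 'cy': 200.55167948309926, 'rvec': array([ 2.17077848, -2.16145879,  0.13647798]), 'tvec': array([  92.29163084,  487.82549192, 1046.623092  ])}
scene {'fx': 464.4510149533379, 'fy': 464.4510149533379, 'cx': 316.49354302048505, 'cy': 209.75424239396966, 'rvec': array([ 2.03302098, -0.44067278,  0.28723427]), 'tvec': array([-389.71917171,  223.83836327,  766.03771635])}
```

View pics/top0.png

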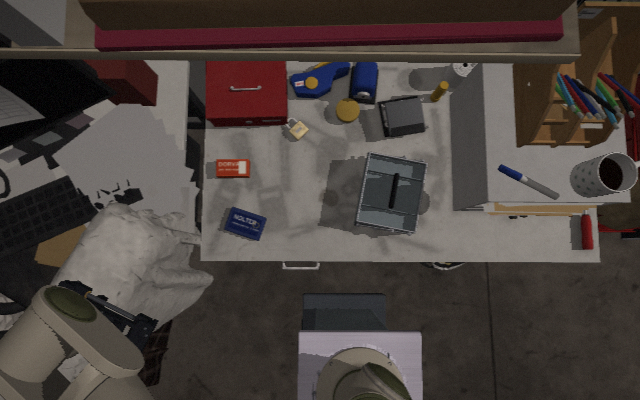

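View pics/scene0.png

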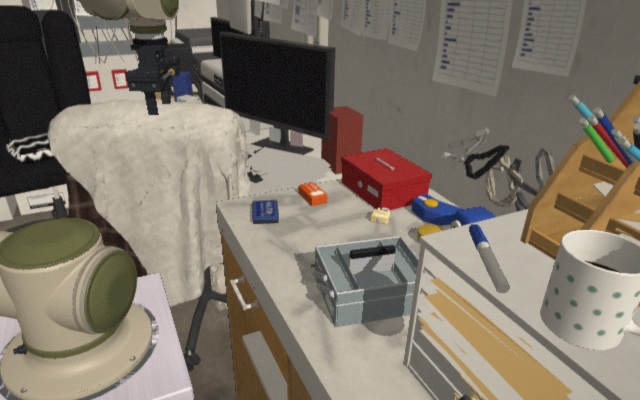

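The top view shows the caddy around (392,193) with the handle from (397,175) to (393,207). The orange staples are at (233,168) and the blue pad is at (245,223). Next I'll enlarge these for exact pixels.

```bash
python3 - <<'E'
import cv2,numpy as np
a=cv2.imread("pics/top0.png")
c1=cv2.resize(a[145:245,345:435],None,fx=5.5,fy=5.5,interpolation=cv2.INTER_CUBIC)
c2=cv2.resize(a[145:245,208:258],None,fx=5.5,fy=5.5,interpolation=cv2.INTER_CUBIC)
cv2.imwrite("pics/crop0.png",np.hstack([c1,c2]))
hsv=cv2.cvtColor(a,cv2.COLOR_BGR2HSV)
m=((hsv[...,0]<12)&(hsv[...,1]>150)&(hsv[...,2]>90)).astype(np.uint8);m[:,:205]=0;m[:145]=0;m[190:]=0;m[:,270:]=0
m=cv2.morphologyEx(m,cv2.MORPH_CLOSE,np.ones((9,9)))
p=np.argwhere(m)[:,::-1].astype(np.float32);print(cv2.minAreaRect(p),cv2.boxPoints(cv2.minAreaRect(p)))
E
```

```text
((232.5, 167.0), (16.0, 33.0), 90.0) [[216. 159.]
 [249. 159.]
 [249. 175.]
 [216. 175.]]
```

View pics/crop0.png

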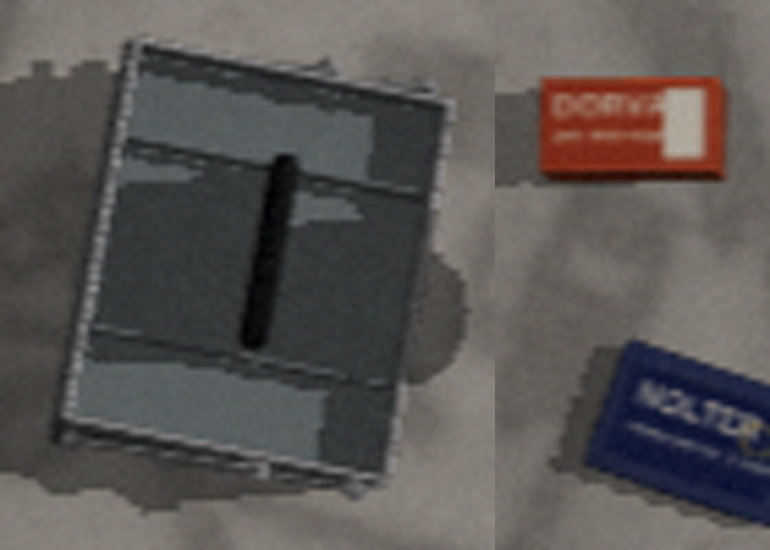

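```bash
cat >h.py <<'E'
import numpy as np,cv2
from scipy.spatial.transform import Rotation as R
TOP=dict(f=411.95645,cx=324.097138,cy=200.551679,rvec=np.array([2.17077848,-2.16145879,.13647798]),t=np.array([92.29163084,487.82549192,1046.623092]))
def ray(p,z,c=TOP):
    M=R.from_rotvec(c['rvec']).as_matrix(); o=-M.T@c['t']
    d=M.T@np.array([(p[0]-c['cx'])/c['f'],(p[1]-c['cy'])/c['f'],1]); return o+d*(z-o[2])/d[2]
E
python3 - <<'E'
from h import *
np.set_printoptions(precision=1,suppress=True)
rim=np.array([ray(p,75) for p in[(369.2,152.8),(427.2,163.7),(415.5,233.2),(356.8,222.3)]])
print(rim,rim.mean(0))
for a,b in((3,0),(2,1),(1,0),(2,3)):
    d=rim[b]-rim[a];print(np.linalg.norm(d),np.arctan2(d[1],d[0]))
h=[ray(p,105) for p in[(397.2,173.5),(391,207.7)]];d=h[0]-h[1];print(h,sum(h)/2,np.linalg.norm(d),np.arctan2(d[1],d[0]))
s=np.array([ray(p,27) for p in[(216.4,159.4),(249.1,159.4),(249.1,176.6),(216.5,176.3)]]);print(s,s.mean(0));d=s[0]-s[1];print(np.linalg.norm(d),np.arctan2(-d[0],d[1]),np.linalg.norm(s[0]-s[3]))
print(ray((245,223),18))
from cell import monitor
print(R.from_rotvec(monitor.state()['tcp_rot']).as_matrix())
E
```

```text
[[ 604.1  -18.8   75. ]
 [ 576.9 -165.2   75. ]
 [ 401.7 -131.8   75. ]
 [ 428.    13.5   75. ]] [502.7 -75.6  75. ]
179.04658431924366 -0.1817595375720631
178.42686958795412 -0.18875079981523746
148.9237416130803 1.3870561200679115
147.67639733967385 1.3912653584123098
[array([545.8, -83.2, 105. ]), array([461.8, -66.8, 105. ])] [503.8 -75.  105. ] 85.61580736468173 -0.19322957332771448
[[595.3 378.5  27. ]
 [595.8 292.5  27. ]
 [549.8 291.4  27. ]
 [550.2 376.7  27. ]] [572.8 334.8  27. ]
85.98568866473737 0.005907962028943109 45.156959046759496
[428.6 300.6  18. ]
[[-0.9  0.4 -0. ]
 [ 0.4  0.9 -0. ]
 [ 0.  -0.  -1. ]]
```

Emit:
apply_moves(
  claw=[100,100,100,100,100,100,100,100],
  linear=[
    [0,0,0],
    [0,0,0],
    [0,0,0],
    [-12,-16,3],
    [-23,-32,5],
    [-23,-32,5],
    [-23,-32,5],
    [-23,-32,5],
  ],
  delta_rot=[
    [0,0,-4.9],
    [0,0,-4.9],
    [0,0,-4.9],
    [0,0,0],
    [0,0,0],
    [0,0,0],
    [0,0,0],
    [0,0,0],
  ],
)

```text
time: 0.77
eef_pos: [311.0, 334.9, 381.3]
tcp_rot: [-0.289, -3.128, 0.001]
force: [1.6, 0.1, 0.7]
width: 88.5
finger_force: 0.0
```

Emit:
apply_moves(
  claw=[100,100,100,100,100,100,100,100],
  linear=[
    [-23,-32,5],
    [-23,-32,5],
    [-23,-32,5],
    [-23,-32,5],
    [-23,-32,5],
    [-23,-32,5],
    [-23,-32,5],
    [-23,-32,5],
  ],
  delta_rot=[
    [0,0,0],
    [0,0,0],
    [0,0,0],
    [0,0,0],
    [0,0,0],
    [0,0,0],
    [0,0,0],
    [0,0,0],
  ],
)

```text
time: 1.43
eef_pos: [444.9, 49.0, 341.4]
tcp_rot: [-0.291, -3.128, -0.0]
force: [-0.4, 1.3, 0.2]
width: 88.4
finger_force: 0.0
```

Emit:
apply_moves(
  claw=[100,100,100,100,100,100],
  linear=[
    [-23,-32,5],
    [-23,-32,5],
    [-23,-32,5],
    [-12,-16,2],
    [0,0,0],
    [0,0,0],
  ],
  delta_rot=[
    [0,0,0],
    [0,0,0],
    [0,0,0],
    [0,0,0],
    [0,0,0],
    [0,0,0],
  ],
)

```text
time: 1.93
eef_pos: [503.6, -74.6, 324.2]
tcp_rot: [-0.293, -3.127, -0.001]
force: [-0.3, 0.4, 0.7]
width: 88.2
finger_force: 0.0
```

```bash
cat >>h.py <<'E'
def go(st,p,yaw):
    "tool-axis shift and tool z turn (deg) from state to TCP p, tool x at yaw; also tilt"
    M=R.from_rotvec(st['tcp_rot']).as_matrix()
    T=np.array([[np.cos(yaw),np.sin(yaw),0],[np.sin(yaw),-np.cos(yaw),0],[0,0,-1]]).T
    T=np.column_stack([[np.cos(yaw),np.sin(yaw),0],[np.sin(yaw),-np.cos(yaw),0],[0,0,-1]])
    return M.T@(np.array(p)-st['eef_pos']), R.from_matrix(M.T@T).as_rotvec(degrees=True), T.T@(np.array(p)-st['eef_pos'])
def wray(px,s,st,z):
    u=np.array([px[0]-s['cx'],px[1]-s['cy']])/s['fx'];a=np.linalg.norm(u)
    d=np.array([*(u/a*np.sin(a)),np.cos(a)]);T=s['T_tool_cam'];M=R.from_rotvec(st['tcp_rot']).as_matrix()
    o=st['eef_pos']+M@T[:3,3];d=M@T[:3,:3]@d
    return o+d*(z-o[2])/d[2]
E
python3 - <<'E'
from h import *;from cell import monitor,cams
import pickle
st=monitor.state();s=cams.snapshot("wrist");pickle.dump((st,s),open("w1.pkl","wb"))
cv2.imwrite("pics/w1.png",s["img"][:,:,::-1]);print(st['time'],st['eef_pos'],st['q'],s['fx'],s['T_tool_cam'])
print(go(st,[503.3,-75.2,244],np.pi-.187))
E
```

```text
1.9333 [503.55301096 -74.6316278  324.15984713] [-3.80084145e-01  3.87215965e-01  1.54093358e+00  1.52830683e-04
  1.21487714e+00 -1.76398650e+00] 309.70691628693146 [[-3.55840976e-04 -9.58655917e-01 -2.84567578e-01  7.29609712e+01]
 [ 9.99999382e-01 -6.40964160e-04  9.08829218e-04 -1.79845167e+00]
 [-1.05365213e-03 -2.84567079e-01  9.58655552e-01  1.99807655e+01]
 [ 0.00000000e+00  0.00000000e+00  0.00000000e+00  1.00000000e+00]]
(array([ 3.23546850e-02, -6.38826825e-01,  8.01597094e+01]), array([ 0.02382344, -0.07906132,  0.00301796]), array([ 0.14293284, -0.60550121, 80.15984713]))
```

View pics/w1.png

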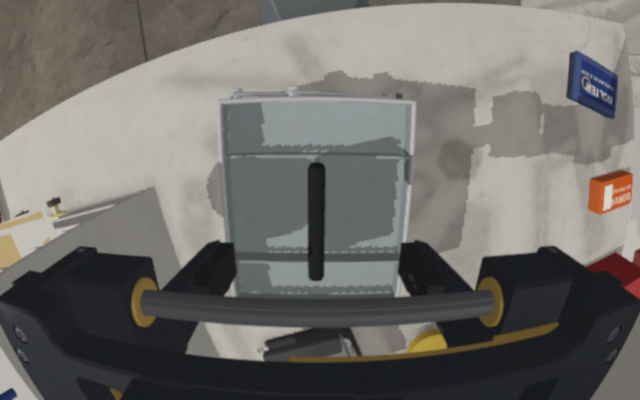

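The wrist view shows the handle bar between (316.5,165) and (316.5,279), in line with the fingers. I'll check its position with this view.

```bash
python3 - <<'E'
from h import *;import pickle
st,s=pickle.load(open("w1.pkl","rb"))
a,b=wray((316.5,164),s,st,104),wray((316.5,280),s,st,104);print(a,b,(a+b)/2,np.linalg.norm(a-b),np.arctan2(*(b-a)[1::-1]))
for p in((221,103),(414,103)):print(wray(p,s,st,75))
E
```

```text
[463.06126007 -68.72443266 104.        ] [547.73267804 -84.80204995 104.        ] [505.39696905 -76.76324131 104.        ] 86.1843303549604 -0.18764850124034074
[ 407.22986511 -131.08863809   75.        ]
[434.14967032  11.38644057  75.        ]
```

Emit:
apply_moves(
  claw=[100,100,100,100,100,0,0,0],
  linear=[
    [0,-1,10],
    [0,0,20],
    [0,0,25],
    [0,0,20],
    [0,0,5],
    [0,0,0],
    [0,0,0],
    [0,0,0],
  ],
  delta_rot=[
    [0,0,0],
    [0,0,0],
    [0,0,0],
    [0,0,0],
    [0,0,0],
    [0,0,0],
    [0,0,0],
    [0,0,0],
  ],
)

```text
time: 2.65
eef_pos: [503.6, -74.7, 246.1]
tcp_rot: [0.289, 3.126, -0.001]
force: [1.1, -0.1, 0.9]
width: 70.1
finger_force: 0.0
```

Emit:
apply_moves(
  claw=[0,0,0,0,0,0],
  linear=[
    [0,0,0],
    [0,0,0],
    [0,0,0],
    [0,0,0],
    [0,0,0],
    [0,0,0],
  ],
  delta_rot=[
    [0,0,0],
    [0,0,0],
    [0,0,0],
    [0,0,0],
    [0,0,0],
    [0,0,0],
  ],
)

```text
time: 3.15
eef_pos: [503.4, -75.0, 244.8]
tcp_rot: [0.291, 3.128, -0.0]
force: [0.6, -0.2, -0.4]
width: 30.5
finger_force: 0.0
```

```bash
python3 - <<'E'
import numpy as np
q=np.linspace(0,2.0944,41);y=95*(np.sin(q-1.0472)+.866);z=95*(np.cos(q-1.0472)-.5)
for i in range(0,40,1):print(i+1,round(y[i+1]-y[i],1),round(z[i+1]-z[i],1),end=' | ')
E
```

```text
1 2.6 4.2 | 2 2.8 4.1 | 3 3.0 3.9 | 4 3.2 3.8 | 5 3.4 3.6 | 6 3.6 3.4 | 7 3.8 3.2 | 8 3.9 3.0 | 9 4.1 2.8 | 10 4.2 2.6 | 11 4.4 2.4 | 12 4.5 2.1 | 13 4.6 1.9 | 14 4.7 1.7 | 15 4.8 1.4 | 16 4.8 1.2 | 17 4.9 0.9 | 18 4.9 0.6 | 19 5.0 0.4 | 20 5.0 0.1 | 21 5.0 -0.1 | 22 5.0 -0.4 | 23 4.9 -0.6 | 24 4.9 -0.9 | 25 4.8 -1.2 | 26 4.8 -1.4 | 27 4.7 -1.7 | 28 4.6 -1.9 | 29 4.5 -2.1 | 30 4.4 -2.4 | 31 4.2 -2.6 | 32 4.1 -2.8 | 33 3.9 -3.0 | 34 3.8 -3.2 | 35 3.6 -3.4 | 36 3.4 -3.6 | 37 3.2 -3.8 | 38 3.0 -3.9 | 39 2.8 -4.1 | 40 2.6 -4.2 |
```

Emit:
apply_moves(
  claw=[0,0,0,0,0],
  linear=[
    [0,0,0],
    [0,0,0],
    [0,0,0],
    [0,0,0],
    [0,0,0],
  ],
  delta_rot=[
    [0,0,0],
    [0,0,0],
    [0,0,0],
    [0,0,0],
    [0,0,0],
  ],
)

```text
time: 3.57
eef_pos: [503.3, -75.1, 244.7]
tcp_rot: [-0.291, -3.128, 0.0]
force: [-0.1, -1.4, -0.9]
width: 11.7
finger_force: 30.0
```

Gripped. Now I'll swing the tray along the arc (40 steps).

Emit:
apply_moves(
  claw=[0,0,0,0,0,0,0,0],
  linear=[
    [0,2.6,-4.2],
    [0,2.8,-4.1],
    [0,3.0,-3.9],
    [0,3.2,-3.8],
    [0,3.4,-3.6],
    [0,3.6,-3.4],
    [0,3.8,-3.2],
    [0,3.9,-3.0],
  ],
  delta_rot=[
    [0,0,0],
    [0,0,0],
    [0,0,0],
    [0,0,0],
    [0,0,0],
    [0,0,0],
    [0,0,0],
    [0,0,0],
  ],
)

```text
time: 4.23
eef_pos: [508.3, -48.7, 274.4]
tcp_rot: [0.29, 3.128, -0.0]
force: [2.0, -2.2, -1.7]
width: 11.6
finger_force: 30.0
```

Emit:
apply_moves(
  claw=[0,0,0,0,0,0,0,0],
  linear=[
    [0,4.1,-2.8],
    [0,4.2,-2.6],
    [0,4.4,-2.4],
    [0,4.5,-2.1],
    [0,4.6,-1.9],
    [0,4.7,-1.7],
    [0,4.8,-1.4],
    [0,4.8,-1.2],
  ],
  delta_rot=[
    [0,0,0],
    [0,0,0],
    [0,0,0],
    [0,0,0],
    [0,0,0],
    [0,0,0],
    [0,0,0],
    [0,0,0],
  ],
)

```text
time: 4.9
eef_pos: [515.1, -13.2, 290.3]
tcp_rot: [0.29, 3.127, -0.0]
force: [4.1, -1.9, -1.5]
width: 11.5
finger_force: 30.0
```

Emit:
apply_moves(
  claw=[0,0,0,0,0,0,0,0],
  linear=[
    [0,4.9,-0.9],
    [0,4.9,-0.6],
    [0,5.0,-0.4],
    [0,5.0,-0.1],
    [0,5.0,0.1],
    [0,5.0,0.4],
    [0,4.9,0.6],
    [0,4.9,0.9],
  ],
  delta_rot=[
    [0,0,0],
    [0,0,0],
    [0,0,0],
    [0,0,0],
    [0,0,0],
    [0,0,0],
    [0,0,0],
    [0,0,0],
  ],
)

```text
time: 5.57
eef_pos: [522.5, 25.7, 290.1]
tcp_rot: [0.29, 3.127, 0.0]
force: [6.3, -1.1, -3.3]
width: 11.6
finger_force: 30.0
```

Emit:
apply_moves(
  claw=[0,0,0,0,0,0,0,0],
  linear=[
    [0,4.8,1.2],
    [0,4.8,1.4],
    [0,4.7,1.7],
    [0,4.6,1.9],
    [0,4.5,2.1],
    [0,4.4,2.4],
    [0,4.2,2.6],
    [0,4.1,2.8],
  ],
  delta_rot=[
    [0,0,0],
    [0,0,0],
    [0,0,0],
    [0,0,0],
    [0,0,0],
    [0,0,0],
    [0,0,0],
    [0,0,0],
  ],
)

```text
time: 6.23
eef_pos: [529.2, 61.1, 273.7]
tcp_rot: [0.29, 3.127, -0.0]
force: [7.7, -2.0, -2.3]
width: 11.2
finger_force: 30.0
```

Emit:
apply_moves(
  claw=[0,0,0,0,0,0,0,0],
  linear=[
    [0,3.9,3.0],
    [0,3.8,3.2],
    [0,3.6,3.4],
    [0,3.4,3.6],
    [0,3.2,3.8],
    [0,3.0,3.9],
    [0,2.8,4.1],
    [0,2.6,4.2],
  ],
  delta_rot=[
    [0,0,0],
    [0,0,0],
    [0,0,0],
    [0,0,0],
    [0,0,0],
    [0,0,0],
    [0,0,0],
    [0,0,0],
  ],
)

```text
time: 6.9
eef_pos: [534.1, 86.8, 244.5]
tcp_rot: [0.29, 3.127, -0.001]
force: [6.1, -7.8, 7.0]
width: 11.6
finger_force: 30.0
```

Emit:
apply_moves(
  claw=[0,0,0],
  linear=[
    [0,0.3,0.5],
    [0,0.3,0.5],
    [0,0,0],
  ],
  delta_rot=[
    [0,0,0],
    [0,0,0],
    [0,0,0],
  ],
)

```text
time: 7.15
eef_pos: [534.2, 86.9, 244.5]
tcp_rot: [0.29, 3.126, -0.003]
force: [3.1, -6.5, 5.0]
width: 11.8
finger_force: 30.0
```

Emit:
apply_moves(
  claw=[60,60,60,60,60,60,60,60],
  linear=[
    [0,0,0],
    [0,0,0],
    [0,0,0],
    [0,0,0],
    [0,0,0],
    [0,0,0],
    [0,0,-5],
    [0,0,-15],
  ],
  delta_rot=[
    [0,0,0],
    [0,0,0],
    [0,0,0],
    [0,0,0],
    [0,0,0],
    [0,0,0],
    [0,0,0],
    [0,0,0],
  ],
)

```text
time: 7.82
eef_pos: [533.4, 87.2, 262.6]
tcp_rot: [-0.29, -3.124, 0.0]
force: [-0.2, -0.0, 0.4]
width: 52.8
finger_force: 0.0
```

Emit:
apply_moves(
  claw=[100,100,100,100],
  linear=[
    [0,0,-25],
    [0,0,-25],
    [0,0,-15],
    [0,0,0],
  ],
  delta_rot=[
    [0,0,0],
    [0,0,0],
    [0,0,0],
    [0,0,0],
  ],
)

```text
time: 8.15
eef_pos: [533.9, 87.3, 332.2]
tcp_rot: [0.29, 3.122, 0.0]
force: [-0.5, 0.6, -0.1]
width: 77.4
finger_force: 0.0
```

```bash
python3 - <<'E'
from h import *;from cell import monitor,cams
st=monitor.state();s=cams.snapshot("top");cv2.imwrite("pics/top1.png",s["img"][:,:,::-1])
print(st['time'],st['eef_pos'],go(st,[573,334.8,240],np.pi/2+.006))
E
```

```text
8.15 [533.94794177  87.25734857 332.18180885] (array([  7.73771849, 250.42431937,  92.34555425]), array([ 0.28264826,  0.26094289, 79.0510803 ]), array([247.30388473,  40.53660229,  92.18180885]))
```

View pics/top1.png

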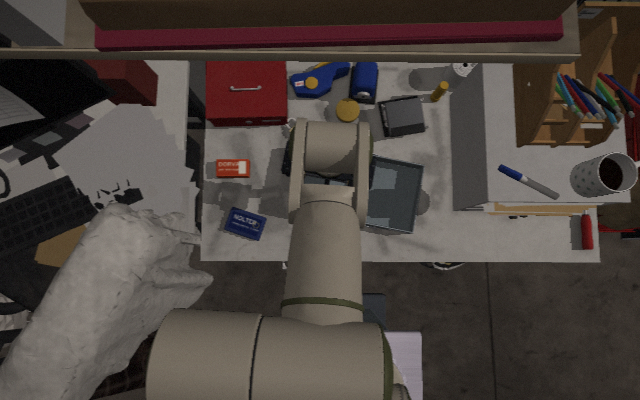

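The arm now hides the tray, and the open compartment shows at (395,195). The staples (233,168) and pad (245,223) haven't moved.

Emit:
apply_moves(
  claw=[100,100,100,100,100,100,100,100],
  linear=[
    [0,18,0],
    [1,33,0],
    [1,35,0],
    [1,35,0],
    [1,35,0],
    [1,35,0],
    [1,35,0],
    [1.7,24.4,0],
  ],
  delta_rot=[
    [0,0,0],
    [0,0,0],
    [0,0,0],
    [0,0,0],
    [0,0,0],
    [0,0,0],
    [0,0,0],
    [0,0,0],
  ],
)

```text
time: 8.87
eef_pos: [572.1, 337.4, 326.8]
tcp_rot: [-0.288, -3.126, 0.001]
force: [2.0, -0.3, 0.6]
width: 88.0
finger_force: 0.0
```

Emit:
apply_moves(
  claw=[100,100,100,100,100,100,100,100],
  linear=[
    [0,0,0],
    [0,0,0],
    [0,0,0],
    [0,0,5],
    [0,0,5],
    [0,0,5],
    [0,0,5],
    [0,0,5],
  ],
  delta_rot=[
    [0,0,6.6],
    [0,0,6.6],
    [0,0,6.6],
    [0,0,6.6],
    [0,0,6.6],
    [0,0,6.6],
    [0,0,6.6],
    [0,0,6.6],
  ],
)

```text
time: 9.53
eef_pos: [572.2, 334.6, 301.7]
tcp_rot: [-1.658, -2.666, 0.003]
force: [0.3, 0.1, 0.1]
width: 88.1
finger_force: 0.0
```

Emit:
apply_moves(
  claw=[100,100,100,100,100,100],
  linear=[
    [0,0,5],
    [0,0,5],
    [0,0,5],
    [0,0,5],
    [0,0,0],
    [0,0,0],
  ],
  delta_rot=[
    [0,0,6.6],
    [0,0,6.6],
    [0,0,6.6],
    [0,0,6.4],
    [0,0,0],
    [0,0,0],
  ],
)

```text
time: 10.03
eef_pos: [572.2, 334.6, 282.4]
tcp_rot: [-2.21, -2.232, 0.004]
force: [0.9, -0.4, 0.3]
width: 88.4
finger_force: 0.0
```

```bash
python3 - <<'E'
from h import *;from cell import monitor,cams
import pickle
st=monitor.state();s=cams.snapshot("wrist");pickle.dump((st,s),open("w2.pkl","wb"))
s2=cams.snapshot("top")
cv2.imwrite("pics/w2.png",np.vstack([s["img"][:,:,::-1],cv2.copyMakeBorder(cv2.resize(s2["img"][100:245,200:440,::-1],(331,200)),0,0,0,640-331,0)]))
print(st['time'],st['eef_pos'],go(st,[573,334.8,167],np.pi/2+.006))
E
```

```text
10.0333 [572.20423123 334.64700238 282.39714627] (array([  0.24090225,   1.07116748, 115.39476846]), array([-0.13590336,  0.04787647,  0.22965014]), array([  0.14822028,   0.79667242, 115.39714627]))
```

View pics/w2.png

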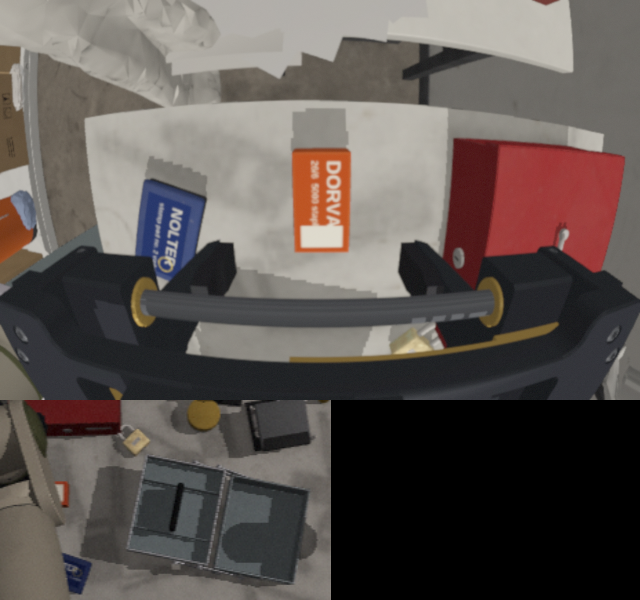

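The tray rests fully open. The staples' top face runs from (293,150) to (350,251) between the fingers, and the red toolbox's near base edge is at about (446,285).

```bash
python3 - <<'E'
from h import *;import pickle
st,s=pickle.load(open("w2.pkl","rb"))
c=np.array([wray(p,s,st,27) for p in((293,150),(349,150),(350,251),(295,251))]);print(c,c.mean(0))
print(wray((446,285),s,st,0),wray((449,200),s,st,0),wray((454,140),s,st,70))
E
```

```text
[[553.10481794 378.9142895   27.        ]
 [595.84419073 379.40580606  27.        ]
 [599.96499517 295.20949021  27.        ]
 [553.78272937 294.80704643  27.        ]] [575.6741833  337.08415805  27.        ]
[708.30236449 240.65792939   0.        ] [695.49912258 333.26583874   0.        ] [661.79845832 393.942702    70.        ]
```

Emit:
apply_moves(
  claw=[100,100,100,100,100,100,100,100],
  linear=[
    [1.3,2.2,12],
    [0,0,20],
    [0,0,20],
    [0,0,20],
    [0,0,20],
    [0,0,14],
    [0,0,7],
    [0,0,0],
  ],
  delta_rot=[
    [0,0,0],
    [0,0,0],
    [0,0,0],
    [0,0,0],
    [0,0,0],
    [0,0,0],
    [0,0,0],
    [0,0,0],
  ],
)

```text
time: 10.8
eef_pos: [574.2, 335.9, 168.7]
tcp_rot: [-2.212, -2.229, 0.005]
force: [-0.2, 0.0, -0.8]
width: 88.1
finger_force: 0.0
```

Emit:
apply_moves(
  claw=[0,0,0,0,0,0,0,0],
  linear=[
    [0,0,0],
    [0,0,0],
    [0,0,0],
    [0,0,0],
    [0,0,0],
    [0,0,0],
    [0,0,0],
    [0,0,0],
  ],
  delta_rot=[
    [0,0,0],
    [0,0,0],
    [0,0,0],
    [0,0,0],
    [0,0,0],
    [0,0,0],
    [0,0,0],
    [0,0,0],
  ],
)

```text
time: 11.47
eef_pos: [574.5, 336.0, 171.0]
tcp_rot: [2.214, 2.229, 0.001]
force: [-0.4, 0.1, 1.1]
width: 46.6
finger_force: 30.0
```

Emit:
apply_moves(
  claw=[0,0,0,0,0,0,0,0],
  linear=[
    [0,0,-5],
    [0,0,-15],
    [0,0,-25],
    [0,0,-30],
    [0,0,-30],
    [0,0,-20],
    [0,0,-15],
    [0,0,0],
  ],
  delta_rot=[
    [0,0,0],
    [0,0,0],
    [0,0,0],
    [0,0,2.8],
    [0,0,2.8],
    [0,0,2.8],
    [0,0,2.7],
    [0,0,0],
  ],
)

```text
time: 12.13
eef_pos: [574.5, 336.1, 314.5]
tcp_rot: [2.419, 2.001, 0.009]
force: [0.5, 0.5, -0.2]
width: 46.3
finger_force: 30.0
```

```bash
python3 - <<'E'
from h import *;from cell import monitor
st=monitor.state();print(st['time'],st['eef_pos'],st['width'],st['force'],go(st,[500.3,-95.5,310],np.pi/2-.187))
E
```

```text
12.1333 [574.547208   336.1295603  314.53162721] 46.31260558644577 [ 0.51290729  0.4637085  -0.17947055] (array([-437.90897423,    7.93692394,    3.16170811]), array([ 0.3001924 , -0.18445899, -0.08697646]), array([-437.90814939,    7.29231943,    4.53162721]))
```

Emit:
apply_moves(
  claw=[0,0,0,0,0,0,0,0],
  linear=[
    [-13,0.5,0],
    [-25,0.5,0],
    [-30,0.5,0],
    [-30,0.5,0],
    [-30,0.5,0],
    [-30,0.5,0],
    [-30,0.5,0],
    [-30,0.5,0],
  ],
  delta_rot=[
    [0,0,0],
    [0,0,0],
    [0,0,0],
    [0,0,0],
    [0,0,0],
    [0,0,0],
    [0,0,0],
    [0,0,0],
  ],
)

```text
time: 12.8
eef_pos: [537.2, 119.8, 309.7]
tcp_rot: [-2.416, -2.006, 0.002]
force: [0.1, -0.1, -0.9]
width: 46.4
finger_force: 30.0
```

Emit:
apply_moves(
  claw=[0,0,0,0,0,0,0,0],
  linear=[
    [-30,0.5,0],
    [-30,0.5,0],
    [-30,0.5,0],
    [-30,0.5,0],
    [-30,0.5,0],
    [-30,0.5,0],
    [-25,0.3,0],
    [-15,0.3,0],
  ],
  delta_rot=[
    [0,0,0],
    [0,0,0],
    [0,0,0],
    [0,0,0],
    [0,0,0],
    [0,0,0],
    [0,0,0],
    [0,0,0],
  ],
)

```text
time: 13.47
eef_pos: [499.8, -97.9, 309.8]
tcp_rot: [-2.418, -2.003, 0.002]
force: [-0.4, 0.1, -0.3]
width: 47.1
finger_force: 30.0
```

Emit:
apply_moves(
  claw=[0,0],
  linear=[
    [0,0,0],
    [0,0,0],
  ],
  delta_rot=[
    [0.3,-0.2,0],
    [0,0,0],
  ],
)

```text
time: 13.63
eef_pos: [500.3, -96.0, 310.0]
tcp_rot: [-2.417, -2.002, 0.011]
force: [-0.2, 0.7, -1.0]
width: 46.4
finger_force: 30.0
```

```bash
python3 - <<'E'
from h import *;from cell import monitor,cams
st=monitor.state();print(st['time'],st['eef_pos'],st['width'],st['force'],go(st,[500.3,-95.5,174],np.pi/2-.187))
s=cams.snapshot("wrist");cv2.imwrite("pics/w3.png",s["img"][:,:,::-1])
E
```

```text
13.6333 [500.30685164 -96.03162275 309.96911409] 46.35123427482501 [-0.24349906  0.65352841 -1.01410288] (array([  0.94959211,   0.85856548, 135.96412687]), array([-0.40642185,  0.18049913, -0.02631057]), array([ 5.21080848e-01, -1.05567256e-01,  1.35969114e+02]))
```

View pics/w3.png

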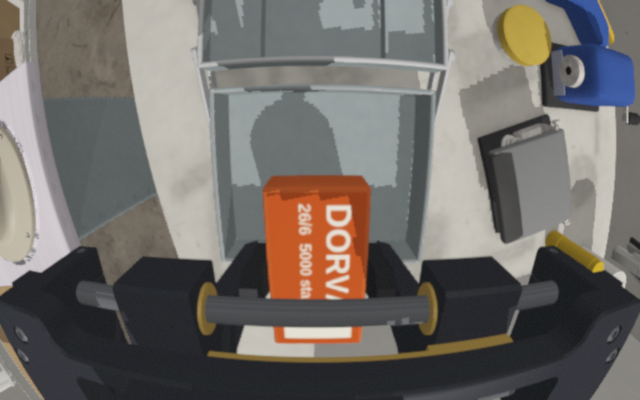

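The box is held level over the open compartment: its front edge is at (317,180), and the compartment spans columns 215–435. Lowering now.

Emit:
apply_moves(
  claw=[0,0,0,0,0,0,0,0],
  linear=[
    [0.5,0,10],
    [0,0,25],
    [0,0,25],
    [0,0,25],
    [0,0,20],
    [0,0,15],
    [0,0,8],
    [0,0,2],
  ],
  delta_rot=[
    [-0.4,0.2,0],
    [0,0,0],
    [0,0,0],
    [0,0,0],
    [0,0,0],
    [0,0,0],
    [0,0,0],
    [0,0,0],
  ],
)

```text
time: 14.35
eef_pos: [500.7, -94.3, 179.5]
tcp_rot: [-2.417, -2.006, -0.0]
force: [-0.2, 0.0, -0.9]
width: 46.7
finger_force: 30.0
```

Emit:
apply_moves(
  claw=[0,0,0],
  linear=[
    [0,0,1.5],
    [0,0,1],
    [0,0,0],
  ],
  delta_rot=[
    [0,0,0],
    [0,0,0],
    [0,0,0],
  ],
)

```text
time: 14.6
eef_pos: [501.0, -95.2, 178.9]
tcp_rot: [2.417, 2.003, 0.003]
force: [0.1, -0.7, -0.7]
width: 46.7
finger_force: 30.0
```

Emit:
apply_moves(
  claw=[0,0,0,0],
  linear=[
    [0,0,1],
    [0,0,1],
    [0,0,0.5],
    [0,0,0],
  ],
  delta_rot=[
    [0,0,0],
    [0,0,0],
    [0,0,0],
    [0,0,0],
  ],
)

```text
time: 14.93
eef_pos: [500.8, -95.4, 175.8]
tcp_rot: [2.418, 2.003, 0.002]
force: [0.4, -1.0, -0.9]
width: 46.8
finger_force: 30.0
```

Emit:
apply_moves(
  claw=[0,0,0,0],
  linear=[
    [0,0,0.7],
    [0,0,0.7],
    [0,0,0.6],
    [0,0,0],
  ],
  delta_rot=[
    [0,0,0],
    [0,0,0],
    [0,0,0],
    [0,0,0],
  ],
)

```text
time: 15.27
eef_pos: [500.8, -95.3, 174.0]
tcp_rot: [2.418, 2.003, 0.002]
force: [-0.4, -1.2, 2.9]
width: 46.5
finger_force: 30.0
```

Emit:
apply_moves(
  claw=[0,0],
  linear=[
    [0,0,0.5],
    [0,0,0],
  ],
  delta_rot=[
    [0,0,0],
    [0,0,0],
  ],
)

```text
time: 15.43
eef_pos: [500.8, -95.3, 174.0]
tcp_rot: [2.418, 2.003, 0.002]
force: [-1.8, 0.3, 10.3]
width: 46.6
finger_force: 30.0
```

The box has touched down. I'll release it and lift out.

Emit:
apply_moves(
  claw=[75,75,75,75,75,75,75,75],
  linear=[
    [0,0,-0.5],
    [0,0,0],
    [0,0,0],
    [0,0,0],
    [0,0,-5],
    [0,0,-15],
    [0,0,-25],
    [0,0,-25],
  ],
  delta_rot=[
    [0,0,0],
    [0,0,0],
    [0,0,0],
    [0,0,0],
    [0,0,0],
    [0,0,0],
    [0,0,0],
    [0,0,0],
  ],
)

```text
time: 16.1
eef_pos: [500.5, -95.3, 244.4]
tcp_rot: [-2.419, -2.004, -0.001]
force: [-0.3, -0.9, 0.3]
width: 66.3
finger_force: 0.0
```

Emit:
apply_moves(
  claw=[75,75,75,75,75,75],
  linear=[
    [0,0,-25],
    [0,0,-25],
    [0,0,-20],
    [0,0,-10],
    [0,0,0],
    [0,0,0],
  ],
  delta_rot=[
    [0,0,0],
    [0,0,0],
    [0,0,0],
    [0,0,0],
    [0,0,0],
    [0,0,0],
  ],
)

```text
time: 16.6
eef_pos: [500.4, -95.2, 323.9]
tcp_rot: [2.418, 2.003, 0.002]
force: [-0.4, -0.1, 0.2]
width: 66.1
finger_force: 0.0
```

```bash
python3 - <<'E'
from h import *;from cell import monitor,cams
st=monitor.state();print(st['time'],st['eef_pos'],st['width'],st['force'],go(st,[534.2,86.9,320],np.pi-.187))
s=cams.snapshot("wrist");cv2.imwrite("pics/w4.png",s["img"][:,:,::-1])
E
```

```text
16.6 [500.35178371 -95.19994425 323.85314132] 66.13167066175069 [-0.38707933 -0.13590473  0.2377377 ] (array([185.21871374,  -0.59373174,   3.82278704]), array([  0.09818094,   0.11225423, -89.99633768]), array([  0.59645179, 185.21807602,   3.85314132]))
```

View pics/w4.png

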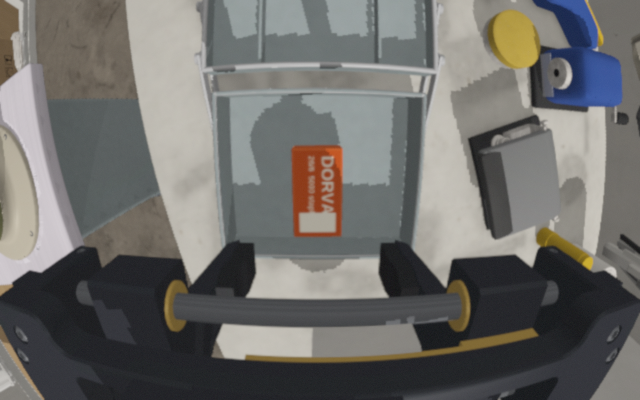

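The box sits flat inside the compartment at (317,190), clear of all walls. Going back to the handle.

Emit:
apply_moves(
  claw=[100,100,100,100,100,100,100,100],
  linear=[
    [15,0,0],
    [30,0,0],
    [35,0,0],
    [35,0,0],
    [35,-0.5,0],
    [25,0,0],
    [10,0,0],
    [0,0,0],
  ],
  delta_rot=[
    [0,0,0],
    [0,0,0],
    [0,0,0],
    [0,0,0],
    [0,0,0],
    [0,0,0],
    [0,0,0],
    [0,0,-6],
  ],
)

```text
time: 17.32
eef_pos: [534.5, 88.4, 322.5]
tcp_rot: [-2.308, -2.131, 0.0]
force: [0.4, -1.2, 0.4]
width: 88.6
finger_force: 0.0
```

Emit:
apply_moves(
  claw=[100,100,100,100,100,100,100,100],
  linear=[
    [0,0,0],
    [0,0,0],
    [0,0,0],
    [0,0,0],
    [0,0,0],
    [0,0,0],
    [0,0,0],
    [0,0,0],
  ],
  delta_rot=[
    [0,0,-7],
    [0,0,-7],
    [0,0,-7],
    [0,0,-7],
    [0,0,-7],
    [0,0,-7],
    [0,0,-7],
    [0,0,-7],
  ],
)

```text
time: 17.98
eef_pos: [534.4, 85.9, 322.7]
tcp_rot: [-1.033, -2.967, 0.001]
force: [-0.5, -0.1, -0.5]
width: 88.1
finger_force: 0.0
```

Emit:
apply_moves(
  claw=[100,100,100,100,100,100],
  linear=[
    [0,0,0],
    [0,0,0],
    [0,0,0],
    [0,0,0],
    [0,0,0],
    [0,0,0],
  ],
  delta_rot=[
    [0,0,-7],
    [0,0,-7],
    [0,0,-7],
    [0,0,-7],
    [0,0,0],
    [0,0,0],
  ],
)

```text
time: 18.48
eef_pos: [534.4, 86.1, 323.0]
tcp_rot: [0.3, 3.127, -0.0]
force: [-0.6, 0.6, 0.4]
width: 88.1
finger_force: 0.0
```

```bash
python3 - <<'E'
from h import *;from cell import monitor
st=monitor.state();print(st['time'],st['eef_pos'],st['width'],st['q'],go(st,[534.2,86.9,244.6],np.pi-.187))
E
```

```text
18.4833 [534.44118204  86.08566238 323.03283723] 88.11282658999872 [-5.90431696e-02  4.39387211e-01  1.45458699e+00 -3.45928416e-04
  1.24729392e+00 -1.43856998e+00] (array([ 0.42013295,  0.77582737, 78.43247319]), array([-0.01622223,  0.02087498, -0.23832744]), array([ 0.38837253,  0.75530213, 78.43283723]))
```

Emit:
apply_moves(
  claw=[100,100,100,100,100,0,0,0],
  linear=[
    [0.4,0.8,10],
    [0,0,20],
    [0,0,25],
    [0,0,17],
    [0,0,6],
    [0,0,0],
    [0,0,0],
    [0,0,0],
  ],
  delta_rot=[
    [0,0,-0.2],
    [0,0,0],
    [0,0,0],
    [0,0,0],
    [0,0,0],
    [0,0,0],
    [0,0,0],
    [0,0,0],
  ],
)

```text
time: 19.15
eef_pos: [534.6, 87.3, 246.8]
tcp_rot: [0.289, 3.125, -0.0]
force: [-0.1, 0.4, 0.1]
width: 70.5
finger_force: 0.0
```

Emit:
apply_moves(
  claw=[0,0,0,0,0,0,0,0],
  linear=[
    [0,0,0],
    [0,0,0],
    [0,0,0],
    [0,0,0],
    [0,0,0],
    [0,0,0],
    [0,0,0],
    [0,0,0],
  ],
  delta_rot=[
    [0,0,0],
    [0,0,0],
    [0,0,0],
    [0,0,0],
    [0,0,0],
    [0,0,0],
    [0,0,0],
    [0,0,0],
  ],
)

```text
time: 19.82
eef_pos: [534.3, 87.4, 245.7]
tcp_rot: [0.288, 3.127, -0.0]
force: [1.1, -0.2, -0.6]
width: 17.0
finger_force: 0.0
```

Emit:
apply_moves(
  claw=[0,0,0,0],
  linear=[
    [0,0,0],
    [0,0,0],
    [0,0,0],
    [0,0,0],
  ],
  delta_rot=[
    [0,0,0],
    [0,0,0],
    [0,0,0],
    [0,0,0],
  ],
)

```text
time: 20.15
eef_pos: [534.3, 86.9, 245.7]
tcp_rot: [0.288, 3.127, -0.003]
force: [-1.2, -5.7, -0.8]
width: 11.2
finger_force: 30.0
```

Gripped. Now the reverse arc.

Emit:
apply_moves(
  claw=[0,0,0,0,0,0,0,0],
  linear=[
    [0,-2.6,-4.2],
    [0,-2.8,-4.1],
    [0,-3.0,-3.9],
    [0,-3.2,-3.8],
    [0,-3.4,-3.6],
    [0,-3.6,-3.4],
    [0,-3.8,-3.2],
    [0,-3.9,-3.0],
  ],
  delta_rot=[
    [0,0,0],
    [0,0,0],
    [0,0,0],
    [0,0,0],
    [0,0,0],
    [0,0,0],
    [0,0,0],
    [0,0,0],
  ],
)

```text
time: 20.82
eef_pos: [529.3, 61.1, 275.0]
tcp_rot: [0.288, 3.127, -0.001]
force: [0.3, -4.6, -10.5]
width: 11.8
finger_force: 30.0
```

Emit:
apply_moves(
  claw=[0,0,0,0,0,0,0,0],
  linear=[
    [0,-4.1,-2.8],
    [0,-4.2,-2.6],
    [0,-4.4,-2.4],
    [0,-4.5,-2.1],
    [0,-4.6,-1.9],
    [0,-4.7,-1.7],
    [0,-4.8,-1.4],
    [0,-4.8,-1.2],
  ],
  delta_rot=[
    [0,0,0],
    [0,0,0],
    [0,0,0],
    [0,0,0],
    [0,0,0],
    [0,0,0],
    [0,0,0],
    [0,0,0],
  ],
)

```text
time: 21.48
eef_pos: [522.6, 25.8, 291.2]
tcp_rot: [0.288, 3.127, 0.001]
force: [-1.5, -1.3, -9.9]
width: 11.7
finger_force: 30.0
```

Emit:
apply_moves(
  claw=[0,0,0,0,0,0,0,0],
  linear=[
    [0,-4.9,-0.9],
    [0,-4.9,-0.6],
    [0,-5.0,-0.4],
    [0,-5.0,-0.1],
    [0,-5.0,0.1],
    [0,-5.0,0.4],
    [0,-4.9,0.6],
    [0,-4.9,0.9],
  ],
  delta_rot=[
    [0,0,0],
    [0,0,0],
    [0,0,0],
    [0,0,0],
    [0,0,0],
    [0,0,0],
    [0,0,0],
    [0,0,0],
  ],
)

```text
time: 22.15
eef_pos: [515.2, -13.1, 291.4]
tcp_rot: [0.287, 3.127, 0.0]
force: [-6.7, 2.2, -2.1]
width: 11.5
finger_force: 30.0
```

Emit:
apply_moves(
  claw=[0,0,0,0,0,0,0,0],
  linear=[
    [0,-4.8,1.2],
    [0,-4.8,1.4],
    [0,-4.7,1.7],
    [0,-4.6,1.9],
    [0,-4.5,2.1],
    [0,-4.4,2.4],
    [0,-4.2,2.6],
    [0,-4.1,2.8],
  ],
  delta_rot=[
    [0,0,0],
    [0,0,0],
    [0,0,0],
    [0,0,0],
    [0,0,0],
    [0,0,0],
    [0,0,0],
    [0,0,0],
  ],
)

```text
time: 22.82
eef_pos: [508.4, -48.8, 275.3]
tcp_rot: [0.288, 3.128, -0.001]
force: [-8.3, 0.0, 0.1]
width: 11.3
finger_force: 30.0
```

Emit:
apply_moves(
  claw=[0,0,0,0,0,0,0,0],
  linear=[
    [0,-3.9,3.0],
    [0,-3.8,3.2],
    [0,-3.6,3.4],
    [0,-1.7,1.8],
    [0,-1.7,1.8],
    [0,-1.6,1.9],
    [0,-1.6,1.9],
    [0,-1.5,2.0],
  ],
  delta_rot=[
    [0,0,0],
    [0,0,0],
    [0,0,0],
    [0,0,0],
    [0,0,0],
    [0,0,0],
    [0,0,0],
    [0,0,0],
  ],
)

```text
time: 23.48
eef_pos: [504.8, -68.0, 256.2]
tcp_rot: [-0.287, -3.128, 0.002]
force: [-10.8, -3.1, 0.5]
width: 12.0
finger_force: 30.0
```

Emit:
apply_moves(
  claw=[0,0,0,0,0,0,0,0],
  linear=[
    [0,-1.5,2.0],
    [0,-1.4,2.0],
    [0,-1.4,2.1],
    [0,-0.9,1.4],
    [0,-0.9,1.4],
    [0,-0.4,0.7],
    [0,-0.4,0.7],
    [0,0,0],
  ],
  delta_rot=[
    [0,0,0],
    [0,0,0],
    [0,0,0],
    [0,0,0],
    [0,0,0],
    [0,0,0],
    [0,0,0],
    [0,0,0],
  ],
)

```text
time: 24.15
eef_pos: [503.5, -74.8, 245.8]
tcp_rot: [-0.287, -3.127, 0.002]
force: [-10.6, -3.2, -0.8]
width: 11.6
finger_force: 30.0
```

Emit:
apply_moves(
  claw=[0,0,0],
  linear=[
    [0,-0.2,0.4],
    [0,-0.2,0.4],
    [0,0,0],
  ],
  delta_rot=[
    [0,0,0],
    [0,0,0],
    [0,0,0],
  ],
)

```text
time: 24.4
eef_pos: [503.4, -75.0, 245.6]
tcp_rot: [-0.287, -3.128, 0.001]
force: [-13.2, -0.4, 5.3]
width: 11.4
finger_force: 30.0
```

Emit:
apply_moves(
  claw=[0,0,70,70,70,70,70,70],
  linear=[
    [0,-0.1,0.3],
    [0,0,0],
    [0,0,0],
    [0,0,0],
    [0,0,0],
    [0,0,0],
    [0,0,0],
    [0,0,0],
  ],
  delta_rot=[
    [0,0,0],
    [0,0,0],
    [0,0,0],
    [0,0,0],
    [0,0,0],
    [0,0,0],
    [0,0,0],
    [0,0,0],
  ],
)

```text
time: 25.07
eef_pos: [504.4, -74.8, 244.7]
tcp_rot: [0.287, 3.126, -0.0]
force: [-0.4, -0.8, 0.0]
width: 49.6
finger_force: 0.0
```

Emit:
apply_moves(
  claw=[70,70,70,70,70,70,70,70],
  linear=[
    [0,0,-5],
    [0,0,-15],
    [0,0,-25],
    [0,0,-25],
    [0,0,-25],
    [0,20,0],
    [0,35,0],
    [0,35,0],
  ],
  delta_rot=[
    [0,0,0],
    [0,0,0],
    [0,0,0],
    [0,0,0],
    [0,0,0],
    [0,0,0],
    [0,0,0],
    [0,0,0],
  ],
)

```text
time: 25.73
eef_pos: [520.5, 14.3, 340.5]
tcp_rot: [0.291, 3.125, -0.001]
force: [0.5, 0.0, -0.4]
width: 61.5
finger_force: 0.0
```

Emit:
apply_moves(
  claw=[70,70,70,70,70,70,70,70],
  linear=[
    [0,35,0],
    [0,35,0],
    [0,35,0],
    [0,35,0],
    [0,30,0],
    [0,15,0],
    [0,0,0],
    [0,0,0],
  ],
  delta_rot=[
    [0,0,0],
    [0,0,0],
    [0,0,0],
    [0,0,0],
    [0,0,0],
    [0,0,0],
    [0,0,0],
    [0,0,0],
  ],
)

```text
time: 26.4
eef_pos: [554.2, 195.6, 339.5]
tcp_rot: [0.286, 3.127, -0.001]
force: [0.8, -1.1, -0.7]
width: 61.9
finger_force: 0.0
```

```bash
python3 - <<'E'
from h import *;from cell import monitor,cams
a=cams.snapshot("top")["img"];b=cams.snapshot("scene")["img"]
cv2.imwrite("pics/end.png",np.vstack([cv2.resize(a[140:250,200:440],(640,293)),cv2.resize(b[170:340,230:450],(388,300))if 0 else cv2.copyMakeBorder(cv2.resize(b[170:340,230:450],(388,300)),0,0,0,252,0)])[:,:,::-1])
print(monitor.state()['time'])
E
```

```text
26.5
```

View pics/end.png

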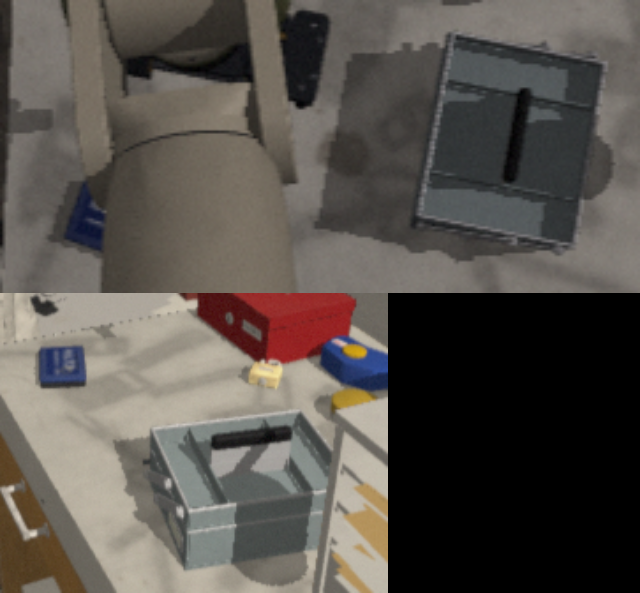

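The tray is fully closed on the caddy (handle at about (517,135) in the crop), the pad hasn't moved, and the arm is clear.

```bash
python3 -c "
from cell import job
print(job.sign_off())"
```

```text
the job is handed in; nothing more can be done
None
```

The staples box was set down flat on the compartment floor, the tray was guided fully open and back to fully closed, the ink pad was left where it was, and the job was handed in at about 26.5 s; no verdict came back.

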